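# Hang the pink vial between its neighbours, hook home in the rail's notch

## Task

Take the pink vial hanger off the blue loading stand and lower it gently through the gap between the amber and the blue hangers onto the sprung rail, vial facing the same way as theirs. Its hook belongs in the notch in the rail's top, somewhere in that gap: feel along for it with a light touch, push the notch's stiff orange slider down until the hook is fully home on the floor of the notch, and let go, the hanger upright. Do not press hard on the rail, shift or unhook the neighbours, or knock over the glassware.

Things in the scene. Friction and masses are not known exactly. Their poses are not given: they have to be found in the camera images.
- pink_grip (a point): The pink hanger to be moved: centre of its pink grip tab (12 mm thick in x, 22 mm wide in y, reaching 17 mm below and above this point), to be gripped from above across the 12 mm. About 120 g, balanced under the tab; points share the hanger's axes: z up, y along the rail it hangs on, x from its steel lip towards its vial
- pink_hook (a point): The pink hanger's support point: middle of the underside of its steel bridge, 30 mm below pink_grip. Bridge 12 mm wide in y, 6 mm thick. With the front plate (inner face at x = +7.5 mm) and a steel rear lip (24 mm wide, x = -7.5 to -17.5 mm, down to 26 mm below) it forms an inverted U, 15 mm wide inside, that straddles a rail
- pink_plate (a point): Centre of the pink hanger's white front plate, at x = +10 mm and 34.5 mm below pink_hook: 5 mm thick, 34 mm wide in y, 81 mm tall (to 75 mm below pink_hook). A vial 20 mm across is fixed to its front, reaching to x = +32.5 mm from pink_hook
- amber_hook (a point): Support point (underside of the bridge) of the amber hanger, a loose neighbour hung on the rail by its own weight; same shape, size and axes as the pink one: plate 34 mm wide, tab top 47 mm above this point. It may be on either side of the gap
- blue_hook (a point): Support point of the blue hanger, the neighbour on the other side of the gap; same shape. Amber and blue hooks are 100 to 108 mm apart along the rail, so the free gap between their plates is 66 to 74 mm
- green_hook (a point): Support point of the green hanger, same shape, farther along the rail towards its +y end, outside the gap
- rail_stand: White stand with the hanging rail, base 110 x 340 mm; origin on the table under the middle of the rail, y along the rail, x the way the vials face, z up. The rail is a bar 10 mm thick in x, 330 mm long, top about 135 mm above the table. It rides on springs: it sinks about 1 mm for each 2 N pressed on it, at most 12 mm
- rail_top (a point): Middle of the rail at its flat top (135 mm high); axes as rail_stand. Near it the top has one notch for the bridge, 15 mm wide in y, 11 mm deep, its middle anywhere from y = -11 to +11 mm, not tracked. In it sits an orange stiff slider, 4 mm below the top; about 7 N pushes it 7 mm down to the floor, where it stays. A bridge home hangs about 124 mm high
- loader: Blue-based loading stand, base 90 x 100 mm, with a short plain bar (10 mm thick in x, 70 mm long in y, top 120 mm above the table) on which the pink hanger hangs at the start; origin on the table under the middle of the bar, axes as for the rail stand
- beaker_a: Glass beaker, 72 mm across, 95 mm high, a bystander on the right; origin under its base
- beaker_b: Glass beaker, 60 mm across, 80 mm high, a bystander on the right; origin under its base
- reagent: Amber reagent bottle, 68 mm across, 150 mm high, a bystander; origin under its base
- wash: White wash bottle, 66 mm across, 170 mm high, yellow cap, a bystander on the left; origin under its base
Mind the look-alikes: they are no part of the job. What is shaped like the loader but purple is not meant.

How it is judged:
On the way, in this order (a step that is already met when the one before it is completed fails the run):
1. the pink hanger is lifted clear of the loading stand (z of pink_hook in the frame of loader above 0.15 m), for 0.1 s.
2. the pink hanger's hook straddles the rail in the gap between amber and blue (x of pink_hook in the frame of rail_stand between -0.006 and 0.006 m and y of pink_hook in the frame of rail_stand between -0.026 and 0.026 m and z of pink_hook in the frame of rail_stand between 0.108 and 0.146 m), for 0.1 s.
At the end, for the whole second after the job is handed in: The pink hanger hangs released, at rest and upright (0.12 rad) in the gap, its hook home in the notch (support point 112 to 125.5 mm high, within 6 mm of the rail's line, square within 0.2 rad, vial to the front); amber, blue and green still hang upright (0.15 rad) within 10 mm of their starts (x of pink_hook in the frame of rail_stand between -0.006 and 0.006 m and y of pink_hook in the frame of rail_stand between -0.026 and 0.026 m and z of pink_hook in the frame of rail_stand between 0.112 and 0.1255 m and z of each of amber_hook, blue_hook, green_hook in the frame of rail_stand above 0.128 m and distance of each of amber_hook, blue_hook, green_hook from where it was at the start of the episode below 0.01 m and angle between each of amber_hook, blue_hook, green_hook's own z axis and vertical below 0.15 rad and angle between pink_hook's own z axis and vertical below 0.12 rad and angle between the x axis of pink_hook and the x axis of rail_stand, either way round below 0.2 rad and x of pink_plate in the frame of rail_stand above 0 m and linear speed of pink below 0.02 m/s and contact force between pink and rail_stand above 0.3 N); the robot touches nothing.
It fails at once if the pink hanger presses on the rail stand with more than 18 N (contact force between pink and rail_stand above 18 N).
It fails at once if the amber, blue or green hanger is shifted more than 15 mm or unhooked (distance of any of amber_hook, blue_hook, green_hook from where it was at the start of the episode above 0.015 m).
It fails at once if a bystander (beaker or bottle) is shifted by more than 30 mm or knocked over (distance of any of beaker_a, beaker_b, reagent, wash from where it was at the start of the episode above 0.03 m or angle between any of beaker_a, beaker_b, reagent, wash's own z axis and vertical above 0.5 rad).
It also fails if it takes over 72 s, if anything falls off the work surface, if the arm or the gripper's body presses on something with over 40 N, if the wrist force passes 120 N, or if a joint passes its speed limit or range.

## Robot

A 6-joint arm with a two-finger parallel gripper is mounted at the origin on the work surface. World frame = base frame: x ahead of the robot, y to its left, z up, the work surface at z = 0. Lengths are in m, angles in rad, forces in N, time in s.
With the tool pointing down it reaches from about 0.425 to 0.95 m from the base axis. Payload 3.5 kg.
Tool frame: the origin (TCP) lies midway between the tips of the shut fingers; the grasp point (between the pads) lies ctrl.grasp_offset behind it (ctrl.grasp_offset is the distance from the TCP to the grasp point, in m); x points along the fingers, y is the direction in which the jaws open and shut, and the axes are right-handed (so a half turn about x gives the same grasp; the last joint's range is limited). The gripper opens to 85 mm and grips with 20 to 120 N. Pads are 22 mm wide; open, the fingers measure 114 mm over their backs; the gripper's body (76 mm by 85 mm) begins 54 mm behind the grasp point. The pads swing forward as they close: fully open they stand 13 mm farther back than shut.
Start: joints at [1.007, 0.286, 1.577, -0, 1.279, -0.15], TCP at [0.271, 0.618, 0.231] pointing down, gripper open.
Joint ranges: [-2.77, 2.77], [-0.9, 2.22], [0.21, 2.48], [-1.53, 4.67], [0.24, 2.81], [-2.84, 2.84]. Speed limits (rad/s): [2.79, 2.79, 3.14, 3.14, 3.14, 3.14].

## Interface

Orientations are given as a unit quaternion [x, y, z, w].
In Python, from plant import readout, read_camera, sign_off, ctrl gives the robot as it stands.
- The arm moves only by the tool drive_tool, never from a script. Its argument "steps" is a list of rows, each a list of 5 numbers: the shift along the tool's x, y, z in cm, then the turn about the tool's x in degrees, then the opening, from 0 (shut) to 1 (fully open). A call has 1 to 10 rows; each row shifts and turns the commanded pose from where the row before left it, along the tool's axes as they then stand; what a row does not reach is not made up. A row lasts 1/10 s, in which the tool goes at most 50 mm and 8.59 degrees, less where a joint would pass 70% of its speed; a pose out of reach is approached as far as the arm can. A call is refused whole if a number of a shift passes 5 or a number of a turn 8.59, either way. A call with a gripper value outside its range is refused whole. The fingers move at their own pace and stop on an object; "force" is the grip in N (left out, the last holds). Time passes only in rows, so rows that do not move let the fingers close. It gives the time, the measured TCP pose, the force and the opening at its end, in the units of the state.
- readout.get_state(): the state, without advancing time (a new reading comes with each control period).
- read_camera(name): name is "scene" or "top" or "wrist"; returns a dict with "frame" (420x560x3 uint8, red, green, blue), "vertical_fov" (degrees; the focal length in pixels is half the picture's height over the tangent of half this angle, whatever the lens; pixels are square), "cx", "cy" (the principal point, pixels), "eye" and "orientation" of the camera in the world. Camera axes: x right, y up, looking along -z (the intrinsics and any distortion apply to the point x, -y, -z); pixel columns grow to the right and rows downward; lengths in m; the calibration is good to about 2 mm. A picture is of the moment at which its call begins. There is no depth.
- sign_off(): hands the job in, once; it reports no verdict.
The state is a dict: "time": time; "qpos": joint angles; "dq": joint speeds; "joint_efforts": joint torques, N m; "eef_pos": TCP position; "tcp_rot": TCP orientation; "contact_force": force on the tool from outside, world axes, zero at the start; "wrist_torque": the same for the moment, N m; "opening": opening from 0.0 (shut) to 1.0 (fully open).
Only numpy, scipy, OpenCV 4.12 (cv2) and the standard library are available. Lean on these libraries where they do the work, as an engineer would, in place of code of your own. Each camera call takes 0.05 s, during which the arm holds its last target. There are 200 camera calls.

## Working session

There is one attempt and no reset: what is moved stays moved. The work goes in short steps, Python scripts to look and compute and a tool call to move; the robot and the scene stay as the last step left them, time stands still between calls to the robot, and variables do not carry over. Pictures are saved under pics/ and viewed, about 8 in all and at most 12, crops included, and the job is handed in when it is done.

Besides the shell and the picture viewer there is one more tool, called in YAML: its name, and indented under it one key for each argument. drive_tool: Moves the arm, as the interface text tells. Its arguments: {"type":"object","properties":{"steps":{"type":"array","items":{"type":"array","items":{"type":"number"}}},"force":{"type":"number"}},"required":["steps"]}

```bash
mkdir -p pics; ls; python3 - <<'E'
from plant import readout, read_camera, ctrl
import cv2
print(readout.get_state(), ctrl.grasp_offset)
for n in ("scene","top"):
    c=read_camera(n); print(n,{k:v for k,v in c.items() if k!="frame"})
    cv2.imwrite(f"pics/{n}0.png",cv2.resize(c["frame"][:,:,::-1],(800,600),interpolation=cv2.INTER_CUBIC))
E
```

```text
pics
{'time': 0.0, 'qpos': array([ 1.00698596e+00,  2.87188867e-01,  1.57820102e+00,  1.43985341e-05,
        1.27862557e+00, -1.50033737e-01]), 'dq': array([-0.00124669,  0.00044199,  0.00216983, -0.00174934, -0.00150305,
       -0.00238496]), 'joint_efforts': array([ 1.03078426e-04, -4.05983448e+01, -2.92618918e+01, -1.19427878e-04,
        5.82071269e-03,  7.63003015e-06]), 'eef_pos': array([0.271024  , 0.6174646 , 0.22991873]), 'tcp_rot': array([ 0.14445118,  0.69233066, -0.14605298,  0.69172296]), 'contact_force': array([ 0.17781533,  0.28722696, -0.02443748]), 'wrist_torque': array([0.01083361, 0.0268921 , 0.03028106]), 'opening': 0.9953942871422486} 0.0187
scene {'vertical_fov': 57.55158111803396, 'cx': 281.6567869074152, 'cy': 207.5506462970953, 'eye': array([ 0.85437689, -0.39662355,  0.96515332]), 'orientation': array([0.25576874, 0.093902  , 0.3149873 , 0.90914672])}
top {'vertical_fov': 44.85912947677331, 'cx': 273.39552912906566, 'cy': 212.3368939637747, 'eye': array([ 0.26538521, -0.01254818,  1.71118578]), 'orientation': array([ 0.05634981, -0.06204667, -0.69649104,  0.71265359])}
```

View pics/scene0.png

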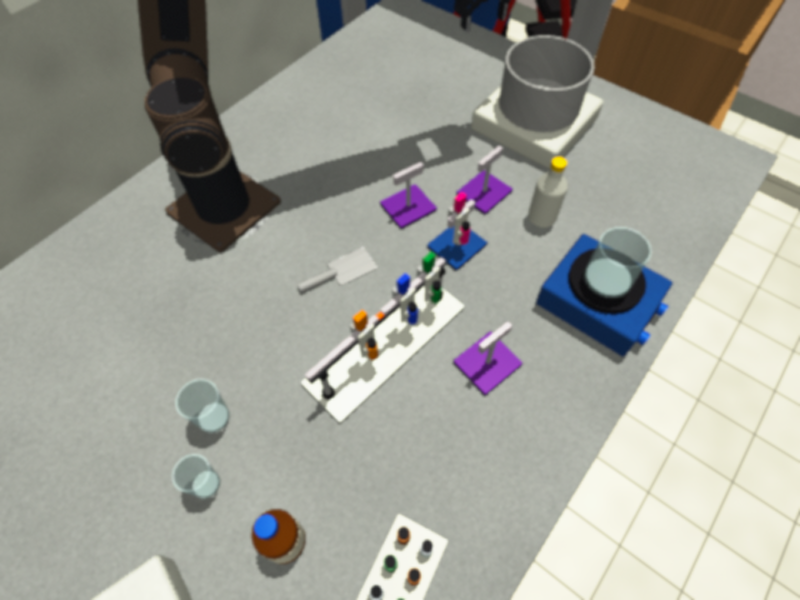

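View pics/top0.png

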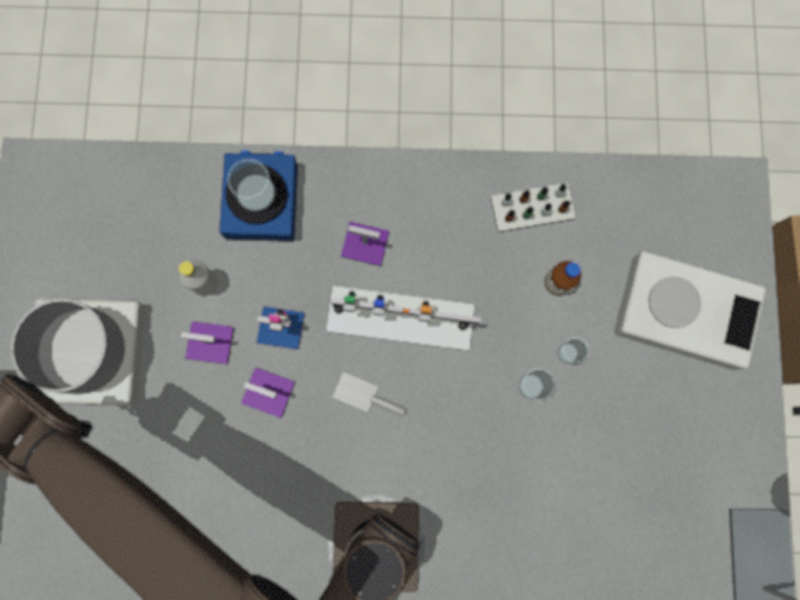

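Scene and top agree. The loader (blue base, pink hanger) is at scene (458,240), top (280,325). The rail has green, blue and amber hangers plus an orange slider, at top (350..430,300), slider about (405,311). Vials face away from the robot. Next, coarse triangulation with enlarged crops.

```bash
cat > h.py <<'E'
import numpy as np, cv2
from scipy.spatial.transform import Rotation as R
from scipy.optimize import least_squares
from plant import readout, read_camera, ctrl
def fl(c): return 210/np.tan(np.radians(c["vertical_fov"]/2))
def ray(c,p):
    d=R.from_quat(c["orientation"]).apply([(p[0]-c["cx"])/fl(c),-(p[1]-c["cy"])/fl(c),-1]); return d/np.linalg.norm(d)
def tri(obs):
    A=0;b=0
    for c,p in obs:
        d=ray(c,p);M=np.eye(3)-np.outer(d,d);A=A+M;b=b+M@c["eye"]
    x=np.linalg.solve(A,b); return x,[np.linalg.norm(np.cross(x-c["eye"],ray(c,p)))*1000 for c,p in obs]
def plane(c,p,z):
    d=ray(c,p); return c["eye"]+d*(z-c["eye"][2])/d[2]
def proj(c,X):
    v=R.from_quat(c["orientation"]).inv().apply(np.asarray(X)-c["eye"]); return np.stack([c["cx"]-fl(c)*v[...,0]/v[...,2],c["cy"]+fl(c)*v[...,1]/v[...,2]],-1)
E
python3 - <<'E'
from h import *
s,t=read_camera("scene"),read_camera("top")
for k,a in {k:v for k,v in s.items()}.items():
    pass
print(s.keys())
P=lambda x,y:(x*.7+ -.15,y*.7-.15)
for n,a,b in [("pinktab",(461,199),(280,318)),("amber",(361,319),(426,305)),("blue",(404,283),(380,299)),("green",(429,260),(351,295)),("slider",(380,316),(405,311)),("railR",(311,375),(481,321)),("wash",(559,163),(187,268)),("reag",(266,524),(573,269))]:
    x,e=tri([(s,P(*a)),(t,P(*b))]); print(n,x.round(3),np.round(e,1))
def crop(c,x0,y0,w,h):return cv2.resize(c["frame"][y0:y0+h,x0:x0+w,::-1],None,fx=4,fy=4,interpolation=cv2.INTER_CUBIC)
E
```

```text
dict_keys(['frame', 'vertical_fov', 'cx', 'cy', 'eye', 'orientation'])
pinktab [0.493 0.218 0.172] [5.7 5.7]
amber [ 0.522 -0.098  0.182] [1. 1.]
blue [0.534 0.001 0.18 ] [0.4 0.4]
green [0.54  0.063 0.185] [0.3 0.3]
slider [ 0.519 -0.053  0.124] [1.5 1.5]
railR [ 0.502 -0.216  0.132] [5.9 5.9]
wash [0.595 0.421 0.17 ] [1.5 1.5]
reag [ 0.617 -0.42   0.15 ] [1.8 1.8]
```

```bash
python3 - <<'E'
from h import *
st=readout.get_state(); r=R.from_quat(st["tcp_rot"]).as_matrix(); print(r.round(3))
w=read_camera("wrist"); print(w["eye"],w["vertical_fov"],w["cx"],w["cy"],R.from_quat(w["orientation"]).as_matrix().round(3))
for yaw in (0,-.11): print((r.T@(np.array([.46,.22,.33])-st["eef_pos"])*100).round(1))
s,t=read_camera("scene"),read_camera("top")
def crop(c,x0,y0,w,h):return cv2.resize(c["frame"][y0:y0+h,x0:x0+w,::-1],(400,300) if w==80 else (800,300),interpolation=cv2.INTER_CUBIC)
top=np.hstack([crop(s,280,125,80,60),crop(t,160,200,80,60)])
cv2.imwrite("pics/load.png",np.vstack([top,crop(t,220,190,128,48)]))
E
```

```text
[[-0.001  0.402  0.916]
 [-0.001  0.916 -0.402]
 [-1.    -0.002 -0.   ]]
[0.20520289 0.64688355 0.37298125] 59.359386774737985 276.40047393801404 198.60341489736075 [[ 0.402 -0.878 -0.258]
 [ 0.916  0.385  0.115]
 [-0.002 -0.282  0.959]]
[ -9.9 -28.8  33.3]
[ -9.9 -28.8  33.3]
```

View pics/load.png

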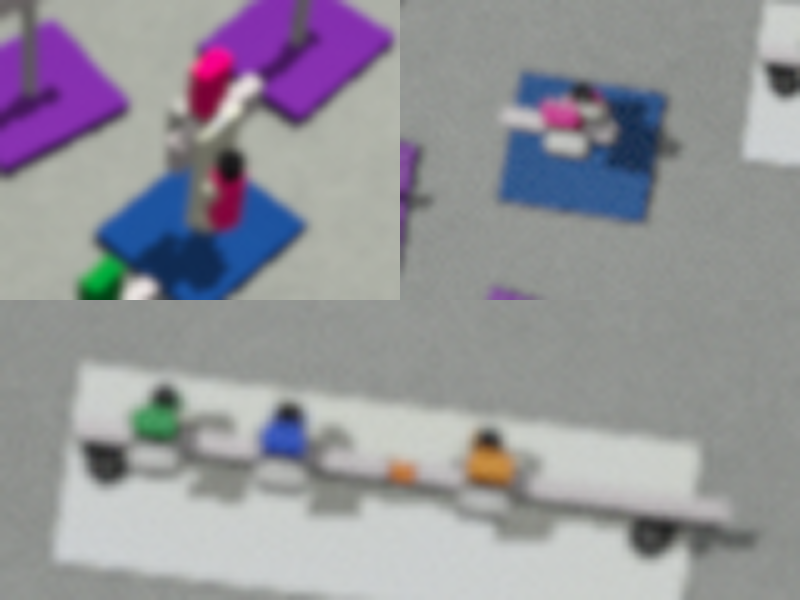

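The crops show the pink vial facing +x (away from the robot), like its neighbours, and the slider between blue and amber. I'll move the wrist camera over the loader.

drive_tool:
  steps:
    - [-1,-2.6,3.5,0,1]
    - [-1,-2.6,3.5,0,1]
    - [-1,-2.6,3.5,0,1]
    - [-1,-2.6,3.5,0,1]
    - [-1,-2.6,3.5,0,1]
    - [-1,-2.6,3.5,0,1]
    - [-1,-2.6,3.5,0,1]
    - [-1,-2.6,3.5,0,1]
    - [-1,-2.6,3.5,0,1]
    - [-1,-2.6,3.5,0,1]

```text
time: 1.35
eef_pos: [0.4878, 0.2376, 0.332]
tcp_rot: [0.145, 0.692, -0.145, 0.692]
contact_force: [0.3, 0.4, -0.1]
opening: 1.0
```

drive_tool:
  steps:
    - [0,0,0,8.1,1]
    - [0,0,0,8.1,1]
    - [0,0,0,8.1,1]
    - [0,0,0,8.1,1]
    - [0,0,0,8.1,1]
    - [0,0,0,8.1,1]
    - [0,0,0,8.1,1]
    - [0,0,0,8.1,1]
    - [0,0,0,8.1,1]
    - [0,0,0,0,1]

```text
time: 2.35
eef_pos: [0.4872, 0.2392, 0.3314]
tcp_rot: [0.528, 0.47, -0.528, 0.47]
contact_force: [1.1, 0.8, -0.6]
opening: 1.001
```

```bash
python3 - <<'E'
from h import *
import pickle
st=readout.get_state(); print(st["eef_pos"],st["qpos"].round(2),st["contact_force"].round(2)); print(R.from_quat(st["tcp_rot"]).as_matrix().round(3))
w=read_camera("wrist"); pickle.dump(w,open("w1.pkl","wb"))
cv2.imwrite("pics/w1.png",cv2.resize(w["frame"][:,:,::-1],(800,600),interpolation=cv2.INTER_CUBIC))
print(w["eye"],proj(w,[[.49,.218,.167],[.49,.218,.12]])/.7)
E
```

```text
[0.48723877 0.23922785 0.33138925] [ 0.27 -0.07  1.78 -0.    1.43  0.38] [ 1.12  0.82 -0.62]
[[ 0.     0.993 -0.115]
 [ 0.    -0.115 -0.993]
 [-1.     0.    -0.   ]]
[0.49520408 0.31072734 0.47392237] [[403.96921983 287.10393122]
 [402.8551284  267.54081378]]
```

View pics/w1.png

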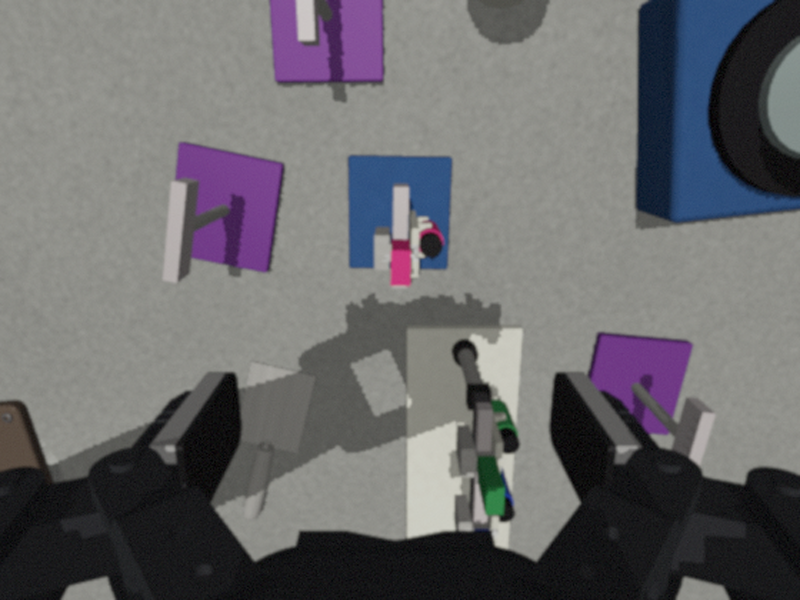

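The wrist view has image right = hanger x and image down = −y. The pink tab is at about (401,238–283) and the loader bar at (401,185–238). Loader, rail and tool all look parallel. I'll take a second wrist view farther along −y, then crop enlarged views from both.

drive_tool:
  steps:
    - [0,0,4,0,1]
    - [0,0,4,0,1]
    - [0,0,4,0,1]
    - [0,0,2,0,1]
    - [0,0,0,0,1]
    - [0,0,0,0,1]

```text
time: 3.0
eef_pos: [0.4712, 0.1002, 0.3315]
tcp_rot: [0.528, 0.471, -0.528, 0.47]
contact_force: [-0.4, 0.3, 0.7]
opening: 1.0
```

```bash
python3 - <<'E'
from h import *
import pickle
w1=pickle.load(open("w1.pkl","rb"))
w=read_camera("wrist"); pickle.dump(w,open("w2.pkl","wb"))
a=w1["frame"][105:215,230:340,::-1]; b=w["frame"]
q=proj(w,[.49,.218,.167]); x0,y0=[max(0,int(v)-40) for v in q]; print(q,x0,y0)
A=cv2.resize(a,(400,400),interpolation=cv2.INTER_CUBIC)
B=cv2.resize(b[y0:y0+80,x0:x0+80,::-1],(400,400),interpolation=cv2.INTER_CUBIC)
A=cv2.resize(w1["frame"][145:225,240:320,::-1],(400,400),interpolation=cv2.INTER_CUBIC)
cv2.imwrite("pics/w2crop.png",np.hstack([A,B]))
cv2.imwrite("pics/w2.png",cv2.resize(b[:,:,::-1],(800,600),interpolation=cv2.INTER_CUBIC))
E
```

```text
[283.50765407  25.47719026] 243 0
```

View pics/w2crop.png

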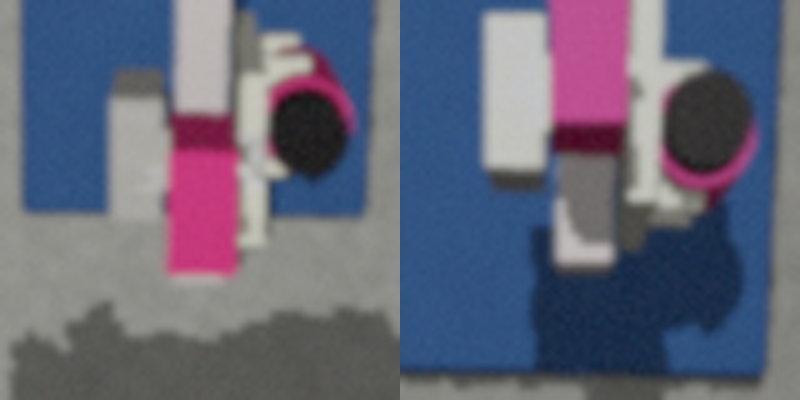

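View pics/w2.png

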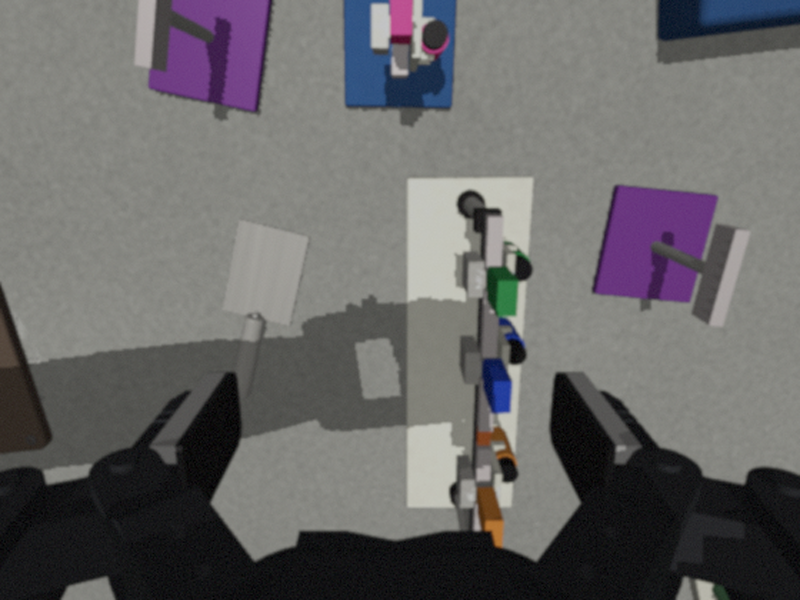

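```bash
python3 - <<'E'
from h import *
import pickle
w1,w2=[pickle.load(open(f"w{i}.pkl","rb")) for i in (1,2)]
x,e=tri([(w1,(280.4,199.2)),(w2,(280.9,24.0))]); print("pink -y top edge",x,e)
P=lambda x,y:((x+.5)*.7-.5,(y+.5)*.7-.5)
a=plane(w1,(280.4,186.9),.167);print("pink top centre @.167",a)
def yaw(p,q): d=q-p; return np.degrees(np.arctan2(d[1],d[0]))-90
print("tab",yaw(plane(w1,(240+40.4,199.2),.167),plane(w1,(240+40.4,145+29.6),.167)))
b=[plane(w1,P(*p),.0) for p in [(349,268),(349,157),(447,268),(451,157)]]
print("loader base",yaw(b[0],b[1]),yaw(b[2],b[3]),np.array(b).round(3))
b=[plane(w2,P(*p),.0) for p in [(406.5,507),(406.5,178),(512,507),(532,178)]]
print("rail base",yaw(b[0],b[1]),yaw(b[2],b[3]),np.array(b).round(3))
for n,p,z in [("slider",(484,438),.131),("slider top",(484,438),.135),("green tab -y edge",(507,312),.182),("blue",(498,410),.182)]: print(n,plane(w2,P(*p),z).round(4))
for y,l,r in []: pass
b=[plane(w2,P(*p),.135) for p in [(474,475),(485,215),(501,215)]]; print(np.array(b).round(3))
E
```

```text
pink -y top edge [0.48813516 0.21945526 0.16572669] [np.float64(0.04019045306108255), np.float64(0.04019045306096405)]
pink top centre @.167 [0.48936213 0.23080677 0.167     ]
tab -6.4364632645410325
loader base -8.031365883601381 -7.010886978424693 [[0.438 0.192 0.   ]
 [0.452 0.292 0.   ]
 [0.529 0.182 0.   ]
 [0.541 0.281 0.   ]]
rail base -6.2352693474901315 -5.916308560894095 [[ 0.447 -0.216  0.   ]
 [ 0.484  0.129  0.   ]
 [ 0.559 -0.229  0.   ]
 [ 0.595  0.116  0.   ]]
slider [ 0.5196 -0.0549  0.131 ]
slider top [ 0.5191 -0.0523  0.135 ]
green tab -y edge [0.5327 0.0616 0.182 ]
blue [ 0.5236 -0.0024  0.182 ]
[[ 0.51  -0.083  0.135]
 [ 0.531  0.112  0.135]
 [ 0.541  0.111  0.135]]
```

The pink tab top centre is at (0.489, 0.231). Its triangulated height of 0.166 matches the expected 0.167, and its yaw is about −6.5°. I'll move over it, then descend.

drive_tool:
  steps:
    - [0,0.1,-4.4,0,1]
    - [0,0.1,-4.4,0,1]
    - [0,0.1,-4.4,0,1]
    - [2.5,0,0,0,1]
    - [3,0,0,0,1]
    - [3,0,0,0,1]
    - [3,0,0,0,1]
    - [0,0,0,0,1]
    - [0,0,0,0,1]

```text
time: 3.95
eef_pos: [0.4891, 0.2319, 0.2164]
tcp_rot: [-0.527, -0.471, 0.528, -0.471]
contact_force: [-0.3, 0.3, 1.2]
opening: 0.999
```

```bash
python3 - <<'E'
from h import *
st=readout.get_state(); r=R.from_quat(st["tcp_rot"]).as_matrix();print(st["eef_pos"],(r.T@(np.array([.4893,.2308,.131])-st["eef_pos"])*100).round(2))
w=read_camera("wrist");f=w["frame"]
hsv=cv2.cvtColor(f,cv2.COLOR_RGB2HSV);m=(hsv[...,0]>160)&(hsv[...,0]<176)&(hsv[...,1]>120)&(hsv[...,2]>150)
n,l,s,c=cv2.connectedComponentsWithStats(m.astype(np.uint8))
for i in range(1,n):
    if s[i,4]>60: print(s[i],c[i])
print(proj(w,[[.4893,.2308,.167]]))
E
```

```text
[0.48911526 0.23189674 0.2163828 ] [8.54 0.04 0.11]
[298 179  22  12  68] [308.88235294 182.20588235]
[267 208  22  38 755] [277.0397351  225.94834437]
[[277.65442313 226.85437027]]
```

drive_tool:
  steps:
    - [2.5,0,0.1,0,1]
    - [2.5,0,0,0,1]
    - [2,0,0,0,1]
    - [1.5,0,0,0,1]
    - [0,0,0,0,1]
    - [0,0,0,0,1]

```text
time: 4.6
eef_pos: [0.4902, 0.2303, 0.1328]
tcp_rot: [0.529, 0.47, -0.527, 0.471]
contact_force: [0.8, -0.4, 0.3]
opening: 1.001
```

drive_tool:
  steps:
    - [0,0,0,0,0.5]
    - [0,0,0,0,0.3]
    - [0,0,0,0,0.1]
    - [0,0,0,0,0]
    - [0,0,0,0,0]
    - [0,0,0,0,0]
    - [0,0,0,0,0]
    - [0,0,0,0,0]
  force: 40

```text
time: 5.4
eef_pos: [0.4894, 0.23, 0.1316]
tcp_rot: [0.528, 0.47, -0.528, 0.47]
contact_force: [-0.3, -0.5, 1.3]
opening: 0.135
```

Gripped: the opening of 0.135 corresponds to about 11.5 mm. Lifting.

drive_tool:
  steps:
    - [0,0,0,0,0]
    - [-1,0,0,0,0]
    - [-2,0,0,0,0]
    - [-2.5,0,0,0,0]
    - [-3,0,0,0,0]
    - [-3,0,0,0,0]
    - [-3,0,0,0,0]
    - [-2.5,0,0,0,0]
    - [0,0,0,0,0]
    - [0,0,0,0,0]
  force: 80

```text
time: 6.4
eef_pos: [0.4889, 0.2299, 0.3008]
tcp_rot: [-0.528, -0.47, 0.528, -0.47]
contact_force: [0.0, -0.3, -2.4]
opening: 0.13
```

```bash
python3 - <<'E'
from h import *
import pickle
st=readout.get_state(); r=R.from_quat(st["tcp_rot"]).as_matrix();print(st["eef_pos"],st["contact_force"].round(2),st["wrist_torque"].round(2),st["opening"])
C={"w2":pickle.load(open("w2.pkl","rb")),"scene":read_camera("scene"),"top":read_camera("top")}
pts={}
for k,c in C.items():
    hsv=cv2.cvtColor(c["frame"],cv2.COLOR_RGB2HSV)
    pr=proj(c,[.5195,-.054,.131])
    for nm,lo,hi in [("orange",3,17),("blue",112,125),("green",50,80)]:
        m=((hsv[...,0]>=lo)&(hsv[...,0]<=hi)&(hsv[...,1]>130)&(hsv[...,2]>70)).astype(np.uint8)
        n,l,s,cc=cv2.connectedComponentsWithStats(m)
        for i in range(1,n):
            if s[i,4]>6 and np.linalg.norm(cc[i]-pr)<110: print(k,nm,s[i],cc[i].round(1),"pr",pr.round(1), plane(c,cc[i],.131 if nm=="orange" else .17).round(4))
E
```

```text
[0.48892553 0.22988666 0.30082385] [ 0.02 -0.26 -2.43] [-0.01  0.06  0.03] 0.13025247605839865
w2 orange [333 300  28  26 231] [346.5 309.7] pr [338.5 305.7] [ 0.5276 -0.0598  0.131 ]
w2 orange [334 341  18  43 494] [342.8 359.8] pr [338.5 305.7] [ 0.5196 -0.1233  0.131 ]
w2 blue [350 223   7   4  19] [352.4 225. ] pr [338.5 305.7] [0.5325 0.051  0.17  ]
w2 blue [354 232  12  10  44] [359.  235.7] pr [338.5 305.7] [0.5378 0.0402 0.17  ]
w2 blue [340 252  18  37 451] [349.1 270.4] pr [338.5 305.7] [0.527  0.0072 0.17  ]
w2 green [347 190  15  31 349] [353.6 206.5] pr [338.5 305.7] [0.5345 0.0679 0.17  ]
scene orange [247 217  10  14  77] [252.2 224.5] pr [265.  220.2] [ 0.5023 -0.0833  0.131 ]
scene orange [264 218   5   6  23] [266.  220.6] pr [265.  220.2] [ 0.5221 -0.0535  0.131 ]
scene orange [256 241   8  10  55] [260.2 245.6] pr [265.  220.2] [ 0.5556 -0.1156  0.131 ]
scene blue [278 191   9  15  91] [282.  197.5] pr [265.  220.2] [0.5271 0.006  0.17  ]
scene blue [286 216   6  10  46] [288.6 221. ] pr [265.  220.2] [ 0.5809 -0.0369  0.17  ]
scene green [296 177   9  11  54] [300.  181.1] pr [265.  220.2] [0.5322 0.0733 0.17  ]
scene green [302 202   7   9  32] [305.  206.2] pr [265.  220.2] [0.587  0.0206 0.17  ]
top orange [295 213   7   6  31] [297.8 215.8] pr [283.4 216.8] [ 0.5236 -0.0995  0.131 ]
top blue [263 209   5   6  26] [265.1 211.5] pr [283.4 216.8] [0.5283 0.0034 0.17  ]
top green [242 207   5   5  19] [244.3 209.4] pr [283.4 216.8] [0.5334 0.0676 0.17  ]
```

drive_tool:
  steps:
    - [0,0.3,1.2,0,0]
    - [0,0.6,2.5,0,0]
    - [0,0.8,3.4,0,0]
    - [0,0.8,3.4,0,0]
    - [0,0.8,3.4,0,0]
    - [0,0.8,3.4,0,0]
    - [0,0.8,3.4,0,0]
    - [0,0.8,3.4,0,0]
    - [0,0.5,2.5,0,0]
    - [0,0.6,1.3,0,0]

```text
time: 7.5
eef_pos: [0.5239, -0.0575, 0.2998]
tcp_rot: [-0.528, -0.47, 0.529, -0.469]
contact_force: [0.0, -0.4, -2.0]
opening: 0.128
```

drive_tool:
  steps:
    - [0,0,0,-0.5,0]
    - [2,0,0,0,0]
    - [2,0,0,0,0]
    - [2,0,0,0,0]
    - [0,0,0,0,0]
    - [0,0,0,0,0]

```text
time: 8.1
eef_pos: [0.5245, -0.054, 0.2412]
tcp_rot: [-0.525, -0.473, 0.526, -0.473]
contact_force: [-0.2, 0.1, -1.0]
opening: 0.128
```

```bash
python3 - <<'E'
from h import *
st=readout.get_state(); r=R.from_quat(st["tcp_rot"]).as_matrix();print(st["eef_pos"],r.round(3)[0],st["contact_force"].round(2),st["wrist_torque"].round(2))
S=np.hstack([cv2.resize(read_camera(n)["frame"][y:y+90,x:x+60,::-1],(400,600),interpolation=cv2.INTER_CUBIC) for n,x,y in (("scene",235,170),("top",255,180))])
cv2.imwrite("pics/hov.png",S)
E
```

```text
[ 0.52449126 -0.05403945  0.24116328] [-0.001  0.994 -0.105] [-0.2   0.11 -1.02] [ 0.   -0.06 -0.01]
```

View pics/hov.png

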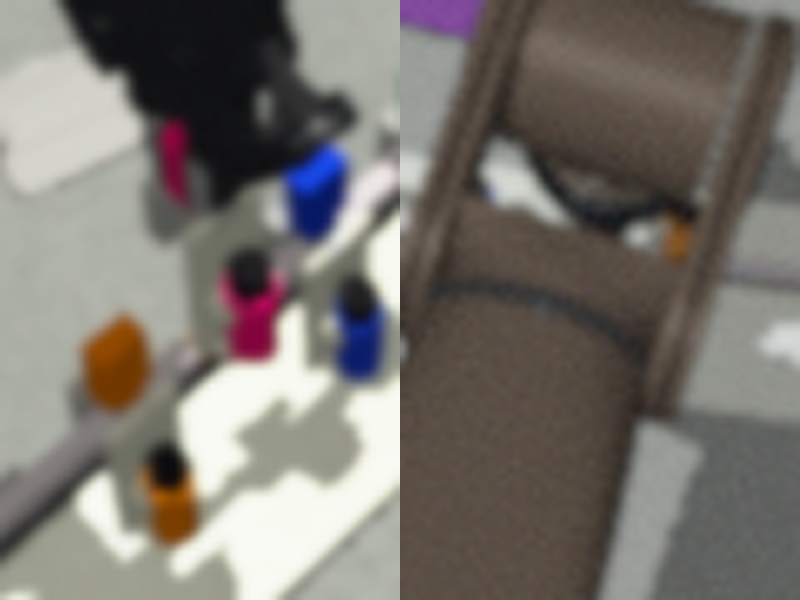

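The scene crop shows the hanger in the gap, above and between amber and blue: caps at crop pixels amber (167,463), pink (249,268), blue (360,297). I'll use these to compare the pink hanger with the rail line in the same camera.

```bash
python3 - <<'E'
from h import *
c=read_camera("scene"); 
O=lambda x,y:np.array([235+(x+.5)/6.667-.5,170+(y+.5)/6.667-.5])
th=np.radians(-6.1); ex=np.array([np.cos(th),np.sin(th),0]); ey=np.array([-np.sin(th),np.cos(th),0])
hook=np.array([.5245,-.0540,.2296])
# cap: solve vertical offset h and x offset for pink pixel
pp=O(249,268)
f=least_squares(lambda v:proj(c,hook+v[0]*ex+[0,0,v[1]])-pp,[.0225,0]); print("pink cap off x,z",f.x,f.cost)
for off in (f.x,(.0225,-.004),(.0225,.0)):
  for n,p in [("amber",(167,463)),("blue",(360,297))]:
    X=plane(c,O(*p),.135+off[1])-off[0]*ex; X[2]=.135; print(n,X.round(4))
    last=X
  A=plane(c,O(167,463),.135+off[1])-off[0]*ex; d=last-A
  X=hook+0; t=(X-A)@d/(d@d); q=A+t*d
  print("  yaw",np.degrees(np.arctan2(-d[0],d[1])),"len",np.linalg.norm(d[:2]),"line pt at same y",q.round(4),"pink x-rel",((X-q)@ex).round(4))
E
```

```text
pink cap off x,z [ 0.02277452 -0.01701528] 4.814449659000044e-25
amber [ 0.5154 -0.0958  0.135 ]
blue [0.5279 0.005  0.135 ]
  yaw -7.071974166167553 len 0.1016011622196697 line pt at same y [ 0.5227 -0.0366  0.128 ] pink x-rel 0.0036
amber [ 0.5205 -0.1004  0.135 ]
blue [ 0.5329 -0.0011  0.135 ]
  yaw -7.071974166167521 len 0.10004023555248832 line pt at same y [ 0.5267 -0.0504  0.133 ] pink x-rel -0.0019
amber [ 0.522  -0.1018  0.135 ]
blue [ 0.5343 -0.003   0.135 ]
  yaw -7.071974166167591 len 0.09956051446105174 line pt at same y [ 0.5279 -0.0544  0.135 ] pink x-rel -0.0034
```

The same-camera check puts the rail line at x≈0.5205 for y=−0.054, so the pink hanger is about 4 mm too far forward. I'll correct that and lower.

drive_tool:
  steps:
    - [0,-0.4,0.1,0,0]
    - [0,0,0,0,0]
    - [1,0,0,0,0]
    - [1.5,0,0,0,0]
    - [1.5,0,0,0,0]
    - [1.5,0,0,0,0]
    - [0.5,0,0,0,0]
    - [0,0,0,0,0]
    - [0,0,0,0,0]

```text
time: 9.15
eef_pos: [0.5209, -0.0557, 0.1815]
tcp_rot: [0.526, 0.473, -0.526, 0.473]
contact_force: [0.5, 0.2, -1.4]
opening: 0.132
```

```bash
python3 - <<'E'
from h import *
st=readout.get_state(); print(st["eef_pos"],st["contact_force"].round(2),st["wrist_torque"].round(2))
S=cv2.resize(read_camera("scene")["frame"][180:255,235:335,::-1],(800,600),interpolation=cv2.INTER_CUBIC)
cv2.imwrite("pics/hov2.png",S)
E
```

```text
[ 0.52088264 -0.05567536  0.18151588] [ 0.52  0.18 -1.39] [ 0.01 -0.05 -0.07]
```

View pics/hov2.png

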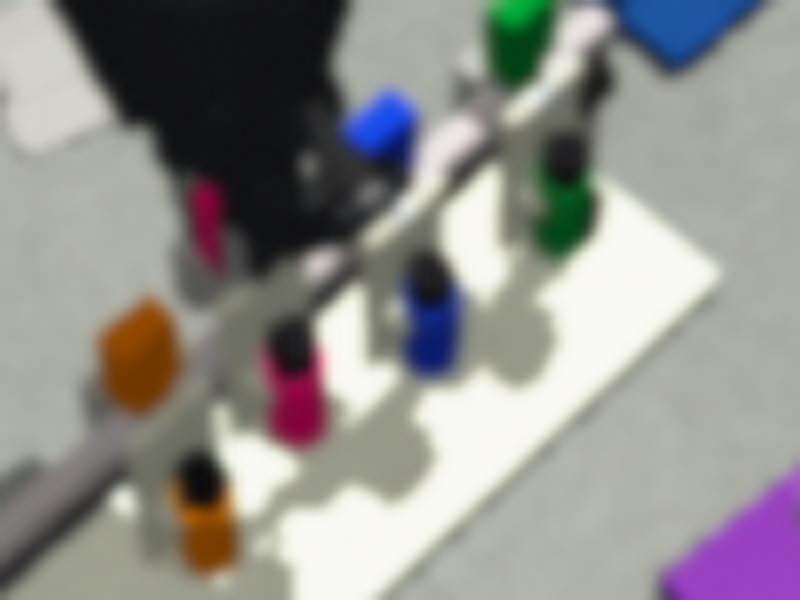

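The hanger sits between amber (201,478) and blue (431,275), with the pink cap at (292,343) and clear space on both sides. Lowering slowly over the rail.

drive_tool:
  steps:
    - [0.5,0,0,0,0]
    - [0.7,0,0,0,0]
    - [0.7,0,0,0,0]
    - [0.6,0,0,0,0]
    - [0.2,0,0,0,0]
    - [0,0,0,0,0]
    - [0,0,0,0,0]

```text
time: 9.9
eef_pos: [0.5207, -0.0556, 0.1544]
tcp_rot: [0.526, 0.473, -0.526, 0.473]
contact_force: [0.0, -1.4, -0.7]
opening: 0.134
```

drive_tool:
  steps:
    - [0.2,0,0,0,0]
    - [0.2,0,0,0,0]
    - [0.1,0,0,0,0]
    - [0.1,0,0,0,0]
    - [0,0,0,0,0]
    - [0,0,0,0,0]

```text
time: 10.5
eef_pos: [0.5206, -0.0556, 0.1483]
tcp_rot: [0.526, 0.473, -0.526, 0.473]
contact_force: [-0.8, -0.2, -1.5]
opening: 0.131
```

drive_tool:
  steps:
    - [0.1,0,0,0,0]
    - [0.1,0,0,0,0]
    - [0,0,0,0,0]
    - [0,0,0,0,0]
    - [0,0,0,0,0]

```text
time: 11.0
eef_pos: [0.5206, -0.0556, 0.1463]
tcp_rot: [-0.526, -0.473, 0.526, -0.473]
contact_force: [0.1, 0.8, -1.5]
opening: 0.131
```

drive_tool:
  steps:
    - [0.1,0,0,0,0]
    - [0.1,0,0,0,0]
    - [0,0,0,0,0]
    - [0,0,0,0,0]
    - [0,0,0,0,0]

```text
time: 11.5
eef_pos: [0.5206, -0.0556, 0.1443]
tcp_rot: [-0.526, -0.473, 0.526, -0.473]
contact_force: [0.1, -0.7, -1.2]
opening: 0.132
```

drive_tool:
  steps:
    - [0.1,0,0,0,0]
    - [0.1,0,0,0,0]
    - [0,0,0,0,0]
    - [0,0,0,0,0]
    - [0,0,0,0,0]

```text
time: 12.0
eef_pos: [0.5206, -0.0556, 0.1424]
tcp_rot: [0.526, 0.473, -0.526, 0.473]
contact_force: [-0.1, -0.3, -0.4]
opening: 0.126
```

drive_tool:
  steps:
    - [0.1,0,0,0,0]
    - [0.1,0,0,0,0]
    - [0,0,0,0,0]
    - [0,0,0,0,0]
    - [0,0,0,0,0]

```text
time: 12.5
eef_pos: [0.5207, -0.0556, 0.1407]
tcp_rot: [0.526, 0.473, -0.526, 0.473]
contact_force: [-1.0, 0.7, 2.4]
opening: 0.127
```

Contact began at an estimated hook height of about 0.131, which is the slider's top (the flat rail top would be 0.135), so the hook appears to be in the notch. I'll keep pressing in small steps and watch the force.

drive_tool:
  steps:
    - [0.1,0,0,0,0]
    - [0.1,0,0,0,0]
    - [0,0,0,0,0]
    - [0,0,0,0,0]

```text
time: 12.9
eef_pos: [0.5208, -0.0556, 0.1389]
tcp_rot: [0.526, 0.473, -0.526, 0.473]
contact_force: [-2.1, 0.9, 4.4]
opening: 0.13
```

drive_tool:
  steps:
    - [0.1,0,0,0,0]
    - [0,0,0,0,0]
    - [0,0,0,0,0]

```text
time: 13.2
eef_pos: [0.5208, -0.0556, 0.1379]
tcp_rot: [0.526, 0.473, -0.526, 0.473]
contact_force: [-2.1, 1.3, 5.6]
opening: 0.127
```

drive_tool:
  steps:
    - [0.1,0,0,0,0]
    - [0,0,0,0,0]
    - [0,0,0,0,0]

```text
time: 13.5
eef_pos: [0.5208, -0.0556, 0.1369]
tcp_rot: [0.526, 0.473, -0.526, 0.473]
contact_force: [-1.5, -0.5, 5.7]
opening: 0.132
```

drive_tool:
  steps:
    - [0.1,0,0,0,0]
    - [0,0,0,0,0]
    - [0.1,0,0,0,0]
    - [0,0,0,0,0]
    - [0,0,0,0,0]

```text
time: 14.0
eef_pos: [0.5208, -0.0556, 0.1349]
tcp_rot: [0.526, 0.473, -0.526, 0.473]
contact_force: [-1.6, 0.6, 4.6]
opening: 0.132
```

drive_tool:
  steps:
    - [0.1,0,0,0,0]
    - [0,0,0,0,0]
    - [0.1,0,0,0,0]
    - [0,0,0,0,0]
    - [0,0,0,0,0]

```text
time: 14.5
eef_pos: [0.5208, -0.0556, 0.1329]
tcp_rot: [0.526, 0.473, -0.526, 0.473]
contact_force: [-2.3, 0.9, 4.7]
opening: 0.127
```

The force has plateaued near 5 N plus the hanger's weight, so the slider is moving. I'll continue until the force rises at the floor.

drive_tool:
  steps:
    - [0.1,0,0,0,0]
    - [0,0,0,0,0]
    - [0.1,0,0,0,0]
    - [0,0,0,0,0]
    - [0,0,0,0,0]

```text
time: 15.0
eef_pos: [0.5208, -0.0556, 0.1313]
tcp_rot: [0.526, 0.473, -0.526, 0.473]
contact_force: [-3.5, 0.8, 6.7]
opening: 0.128
```

drive_tool:
  steps:
    - [0.1,0,0,0,0]
    - [0,0,0,0,0]
    - [0,0,0,0,0]

```text
time: 15.3
eef_pos: [0.5208, -0.0556, 0.1306]
tcp_rot: [-0.526, -0.473, 0.526, -0.473]
contact_force: [-3.5, 1.5, 8.7]
opening: 0.131
```

drive_tool:
  steps:
    - [0.1,0,0,0,0]
    - [0,0,0,0,0]
    - [0,0,0,0,0]

```text
time: 15.6
eef_pos: [0.5208, -0.0557, 0.1299]
tcp_rot: [-0.526, -0.473, 0.526, -0.473]
contact_force: [-5.0, 0.9, 9.8]
opening: 0.126
```

At 11 N the rail sinks about 5.5 mm, which puts the hook at about 0.124 relative to the unloaded rail, so it is home. I'll unload the springs before releasing.

drive_tool:
  steps:
    - [-0.1,0,0,0,0]
    - [-0.1,0,0,0,0]
    - [-0.1,0,0,0,0]
    - [-0.1,0,0,0,0]
    - [-0.1,0,0,0,0]
    - [0,0,0,0,0]
    - [0,0,0,0,0]

```text
time: 16.3
eef_pos: [0.5207, -0.0556, 0.1333]
tcp_rot: [0.526, 0.472, -0.526, 0.473]
contact_force: [-0.5, 0.2, 3.9]
opening: 0.127
```

```bash
python3 - <<'E'
from h import *
st=readout.get_state(); print(st["time"],st["eef_pos"],st["contact_force"].round(2),st["wrist_torque"].round(2))
E
```

```text
16.3 [ 0.5207475  -0.05563615  0.13325903] [-0.54  0.2   3.93] [0.07 0.18 0.  ]
```

drive_tool:
  steps:
    - [-0.1,0,0,0,0]
    - [-0.1,0,0,0,0]
    - [0,0,0,0,0]
    - [0,0,0,0,0.2]
    - [0,0,0,0,0.3]
    - [0,0,0,0,0.45]
    - [0,0,0,0,0.6]
    - [0,0,0,0,0.6]
    - [0,0,0,0,0.6]
    - [0,0,0,0,0.6]

```text
time: 17.3
eef_pos: [0.5206, -0.0556, 0.1354]
tcp_rot: [0.526, 0.473, -0.526, 0.473]
contact_force: [-0.7, -1.0, -0.7]
opening: 0.599
```

drive_tool:
  steps:
    - [-0.5,0,0,0,0.6]
    - [-1,0,0,0,0.6]
    - [-2,0,0,0,0.6]
    - [-3,0,0,0,0.6]
    - [-3,0,0,0,0.6]
    - [-3,0,0,0,0.6]
    - [-3,0,0,0,0.6]
    - [0,0,0,0,0.6]
    - [0,0,0,0,0.6]

```text
time: 18.2
eef_pos: [0.521, -0.0557, 0.2918]
tcp_rot: [0.526, 0.472, -0.525, 0.474]
contact_force: [-0.4, 0.1, -0.2]
opening: 0.603
```

drive_tool:
  steps:
    - [0,0,-4,0,0.6]
    - [0,0,-4,0,0.6]
    - [0,0,-2,0,0.6]
    - [0,0,0,0,0.6]
    - [0,0,0,0,0.6]
    - [0,0,0,0,0.6]

```text
time: 18.8
eef_pos: [0.5309, 0.0431, 0.2894]
tcp_rot: [-0.526, -0.473, 0.527, -0.472]
contact_force: [-0.1, -0.3, 0.1]
opening: 0.599
```

```bash
python3 - <<'E'
from h import *
st=readout.get_state(); print(st["time"],st["eef_pos"],st["contact_force"].round(2))
s=read_camera("scene");w=read_camera("wrist")
cv2.imwrite("pics/end.png",np.hstack([cv2.resize(s["frame"][180:255,235:285,::-1],(400,600),interpolation=cv2.INTER_CUBIC),cv2.resize(w["frame"][:,140:420,::-1],(400,600),interpolation=cv2.INTER_CUBIC)]))
E
```

```text
18.8 [0.53086418 0.04306243 0.28943924] [-0.11 -0.26  0.13]
```

View pics/end.png

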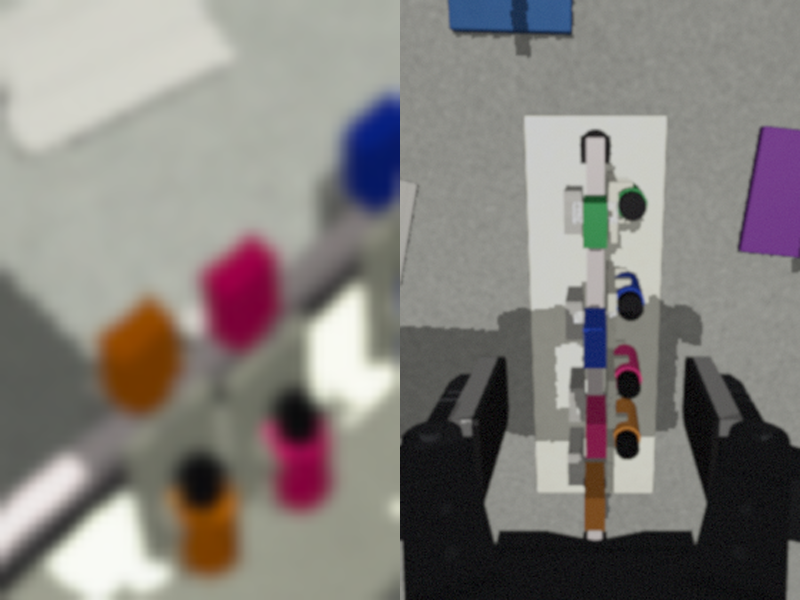

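The end picture shows the pink hanger hanging straight, in line with amber and blue, with the vial to the front; the amber cap is still at (201,478). Last, a height check by triangulating the caps and tabs.

```bash
python3 - <<'E'
from h import *
s=read_camera("scene");w=read_camera("wrist");t=read_camera("top")
S=lambda x,y:(235+(x+.5)/8-.5,180+(y+.5)/8-.5)
W=lambda x,y:(140+(x-400+.5)*.7-.5,(y+.5)*.7-.5)
for n,a,b in [("pink cap",(296,415),(627,384)),("amber cap",(201,478),(626,444))]:
    x,e=tri([(s,S(*a)),(w,W(*b))]); print(n,x.round(4),np.round(e,1))
# cap offset: +22.8 mm in x, -17 mm in z from hook
E
```

```text
pink cap [ 0.5421 -0.0571  0.1017] [0.1 0.1]
amber cap [ 0.537  -0.097   0.1131] [0.1 0.1]
```

The pink cap sits 11.4 mm below amber's, so its hook is at about 0.1236 m, home in the notch. Handing in.

```bash
python3 -c "
from plant import sign_off
print(sign_off())"
```

```text
the job is handed in; nothing more can be done
None
```

The pink hanger is in the notch on the sprung rail, between the amber and blue hangers, with its vial facing the same way as theirs. I released it, backed the gripper away and handed the job in at about 19 s of the 72 s allowed; sign-off gives no verdict.

**Seating:** Contact came at a hook height of about 0.131 m, which is the slider's top, so the hook entered the notch on the first try and no feeling along was needed. The force then held at about 5–6 N on the sensor (6–7 N with the hanger's weight) while the slider moved. It rose to about 11 N at the floor of the notch, against the 18 N limit. I raised the arm to take the load off the rail before opening the fingers.

**Last checks:**
- **Height:** triangulating the vial caps put pink 11.4 mm below amber, so its hook is at about 123.6 mm. The text gives about 124 mm for a hook fully home.
- **Neighbours:** amber's cap showed at the same pixel as before I lowered the hanger. Blue and green looked upright and in line, but I did not measure either of them again.
- **Glassware:** I kept clear of it throughout, but did not measure it again at the end.
- **Forces:** the wrist force read close to zero at the end, with the gripper clear.

No check failed. While pressing, the rail pushed sideways on the hanger with up to 5 N, and this went away when I unloaded it. I also overshot about 4 mm in x on the carry and corrected it from the scene camera before lowering.

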